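# Oil and lock the washed blender jars

## Task

The washed blender jars stand upside down on the pantry counter with their drive studs up: dip the tip of the brush well into the blue oil pot, oil every jar by touching the middle of its steel drive stud with the tip, going from the left jar to the right one as the robot sees them (one dip is enough for all), then rinse the tip by dipping it well into the steel tumbler and stand the brush back fully home in its white holder. Also twist every jar's black base ring clockwise a quarter turn, right to its stop, so that it is locked, and lay the lid squarely on the oil pot when you have finished with the oil. Keep the jars, pot and tumbler upright and leave the tin, bowl, spice jar and trivet where they are.

Things in the scene. Friction and masses are not known exactly. Their poses are not given: they have to be found in the camera images.
- jar_a: the left loose heavy (0.9 kg) glass blender jar as the robot sees it (left is +y, order a, b, c; any one may be absent), upside down, 88 mm wide at the foot, on a 104 mm non-slip silicone foot; origin at the centre of the underside, z up. Its handle sticks out 72 mm along its own +x, up to 80 mm high. Neck 50 mm wide from 86 to 96 mm, below that it widens to 82 mm
- stud_a (a point): centre of the flat top of the rigid steel drive stud of jar_a: 17 mm wide, on the jar's axis, 130 mm above the counter, 8 mm above the top of the base ring
- ring_a (a joint): turn of jar_a's round black base ring (60 mm wide, 96 to 122 mm above the counter, about the stud's axis; grip any diameter), rad: about 0 open, grows clockwise seen from above, hard stop at 1.571 = locked (from 1.47); stays where left; resists 0.1 N m, less than would turn the jar. Its white mark points at the jar's red dot (own -y) at 0, at the green dot (own -x) locked
- jar_b: the middle loose heavy (0.9 kg) glass blender jar as the robot sees it (left is +y, order a, b, c; any one may be absent), upside down, 88 mm wide at the foot, on a 104 mm non-slip silicone foot; origin at the centre of the underside, z up. Its handle sticks out 72 mm along its own +x, up to 80 mm high. Neck 50 mm wide from 86 to 96 mm, below that it widens to 82 mm
- stud_b (a point): centre of the flat top of the rigid steel drive stud of jar_b: 17 mm wide, on the jar's axis, 130 mm above the counter, 8 mm above the top of the base ring
- ring_b (a joint): turn of jar_b's round black base ring (60 mm wide, 96 to 122 mm above the counter, about the stud's axis; grip any diameter), rad: about 0 open, grows clockwise seen from above, hard stop at 1.571 = locked (from 1.47); stays where left; resists 0.1 N m, less than would turn the jar. Its white mark points at the jar's red dot (own -y) at 0, at the green dot (own -x) locked
- jar_c: the right loose heavy (0.9 kg) glass blender jar as the robot sees it (left is +y, order a, b, c; any one may be absent), upside down, 88 mm wide at the foot, on a 104 mm non-slip silicone foot; origin at the centre of the underside, z up. Its handle sticks out 72 mm along its own +x, up to 80 mm high. Neck 50 mm wide from 86 to 96 mm, below that it widens to 82 mm
- stud_c (a point): centre of the flat top of the rigid steel drive stud of jar_c: 17 mm wide, on the jar's axis, 130 mm above the counter, 8 mm above the top of the base ring
- ring_c (a joint): turn of jar_c's round black base ring (60 mm wide, 96 to 122 mm above the counter, about the stud's axis; grip any diameter), rad: about 0 open, grows clockwise seen from above, hard stop at 1.571 = locked (from 1.47); stays where left; resists 0.1 N m, less than would turn the jar. Its white mark points at the jar's red dot (own -y) at 0, at the green dot (own -x) locked
- oil_pot: loose blue ceramic oil pot, 68 mm outside, 58 mm inside, 45 mm high, inner floor 6 mm up; origin at the centre of its underside, z up; 0.25 kg
- pot_rim (a point): centre of the oil pot's mouth, 45 mm above its underside
- pot_lid: loose blue lid of the oil pot, 72 mm disc 5 mm thick above a 48 mm locating lip 4 mm deep, with an upright wooden knob 16 mm thick and 27 mm tall on it (top 36 mm above the origin); origin at the centre of the lip's underside, so 41 mm above the pot's origin when it lies on the pot
- tumbler: loose steel rinsing tumbler, 74 mm outside and 68 mm inside at the mouth, 56 mm inside at the floor, 70 mm high, inner floor 5 mm up; origin at the centre of its underside; 0.22 kg
- tumbler_rim (a point): centre of the tumbler's mouth, 70 mm above its underside
- holder: white ceramic brush holder fixed to the counter: a tube 58 mm high, 40 mm outside and 25 mm inside at the mouth; origin at the centre of its underside
- brush: loose oiling brush, 140 mm, 50 g, upright in the holder at the start, tip down, hung by its drip guard on the holder's rim (origin then 8 mm above the counter). Origin at the bristle tip, z up the handle. Stiff bristles 10 mm wide at the tip, 18 mm higher up; ferrule 19 mm; guard: 30 mm disc from 50 to 55 mm; then a 14 mm square handle, flats facing its own x and y; grip it about 115 mm up
- brush_tip (a point): tip of the bristles (the brush's origin)
- tea_tin: bystander: green tin, 64 mm across, 85 mm high; origin under its centre
- sugar_bowl: bystander: white sugar bowl with lid, 88 mm across, 72 mm high; origin under its centre
- spice_jar: bystander: small spice jar, 48 mm across, 80 mm high; origin under its centre
- cork_trivet: bystander: square cork trivet, 120 mm, 8 mm thick; origin under its centre
Not all that is in view belongs to the job. What is shaped like the pot_lid but green or pink is not meant. What is shaped like the jar_b but pink is not meant.

How it is judged:
On the way, in this order (a step that is already met when the one before it is completed fails the run):
1. the tip of the held brush is dipped at least 15 mm below the rim of the oil pot (horizontal distance between brush_tip and pot_rim below 0.029 m and z of brush_tip in the frame of pot_rim below -0.015 m and contact force between the fingers and brush above 0.5 N), for 0.2 s.
2. the brush's tip touches the drive stud of the left jar (tip within 9 mm of its centre) (horizontal distance between brush_tip and stud_a below 0.009 m and contact force between brush and jar_a above 0.1 N), for 0.1 s.
3. the brush's tip touches the drive stud of the middle jar (tip within 9 mm of its centre) (horizontal distance between brush_tip and stud_b below 0.009 m and contact force between brush and jar_b above 0.1 N), for 0.1 s.
4. the brush's tip touches the drive stud of the right jar (tip within 9 mm of its centre) (horizontal distance between brush_tip and stud_c below 0.009 m and contact force between brush and jar_c above 0.1 N), for 0.1 s.
5. the tip of the held brush is dipped at least 20 mm below the rim of the tumbler (horizontal distance between brush_tip and tumbler_rim below 0.034 m and z of brush_tip in the frame of tumbler_rim below -0.02 m and contact force between the fingers and brush above 0.5 N), for 0.2 s.
At the end, for the whole second after the job is handed in: every jar's ring is locked (above 1.47 rad), the jars still stand, the brush stands upright in the holder on its drip guard (within 8 mm sideways and 7 mm of fully home), the lid lies level on the oil pot within 8 mm of centre, pot and tumbler stand upright, all released and at rest (value of joint each of ring_a, ring_b, ring_c above 1.47 rad and angle between each of jar_a, jar_b, jar_c, pot_lid, oil_pot, tumbler's own z axis and vertical below 0.1 rad and horizontal distance between brush_tip and holder below 0.008 m and z of brush in the frame of holder below 0.015 m and angle between brush's own z axis and vertical below 0.12 rad and linear speed of each of brush, pot_lid below 0.02 m/s and horizontal distance between pot_lid and pot_rim below 0.008 m and z of pot_lid in the frame of oil_pot between 0.036 and 0.045 m); the robot touches nothing.
It fails at once if the tea tin is pushed more than 30 mm (distance of tea_tin from where it was at the start of the episode above 0.03 m).
It fails at once if the sugar bowl is pushed more than 30 mm (distance of sugar_bowl from where it was at the start of the episode above 0.03 m).
It fails at once if the spice jar is pushed more than 30 mm (distance of spice_jar from where it was at the start of the episode above 0.03 m).
It fails at once if the cork trivet is pushed more than 30 mm (distance of cork_trivet from where it was at the start of the episode above 0.03 m).
It fails at once if the oil pot or the tumbler is tipped over (angle between any of oil_pot, tumbler's own z axis and vertical above 0.6 rad).
Of jar_a, jar_b, jar_c only 2 to 3 are there at a start; the rules pass over those that are not, and their reading is None.
At some moment in a run one of oil_pot, tumbler, pot_lid may be knocked a few centimetres aside while the robot is not near it.
It also fails if it takes over 192 s, if anything falls off the work surface, if the arm or the gripper's body presses on something with over 40 N, if the wrist force passes 120 N, or if a joint passes its speed limit or range.

## Robot

A 6-joint arm with a two-finger parallel gripper is mounted at the origin on the work surface. World frame = base frame: x ahead of the robot, y to its left, z up, the work surface at z = 0. Lengths are in m, angles in rad, forces in N, time in s.
With the tool pointing down it reaches from about 0.275 to 0.825 m from the base axis. Payload 4.9 kg.
Tool frame: the origin (TCP) lies midway between the tips of the shut fingers; the grasp point (between the pads) lies 19 mm behind it (bot.grip_depth is the distance from the TCP to the grasp point, in m); z points along the fingers, y is the line along which they close (so a half turn about z gives the same grasp; the last joint's range is limited). The gripper opens to 85 mm and grips with 20 to 120 N. Pads are 22 mm wide; open, the fingers measure 114 mm over their backs; the gripper's body (76 mm by 85 mm) begins 54 mm behind the grasp point. The pads swing forward as they close: fully open they stand 13 mm farther back than shut.
Start: joints at [-1.378, 0.326, -0.193, 1.052, 0, 1.437], TCP at [0.177, -0.521, 0.202] pointing down, gripper open.
Joint ranges: [-2.65, 2.65], [-0.97, 1.79], [-1.3, 1.35], [-1.93, 2.1], [-1.47, 1.37], [-3.14, 3.14]. Speed limits (rad/s): [2.57, 2.57, 3.14, 3.14, 3.14, 3.14].

## Interface

Orientations are given as a unit quaternion [w, x, y, z].
In Python, from cell import bot gives the robot as it stands. Calls block until the motion is done:
- bot.move_pose(position, orientation): joint-space move of the TCP to a pose.
- bot.move_linear(position, speed=0.15, rotation=None, until_force=None): straight line of the TCP; rotation=None keeps the orientation; speed is the mean speed in m/s. With until_force (N) it stops when the force on the tool has changed by that much, and returns True; else False.
- bot.goto_joints(angles): joint-space move.
- bot.set_gripper(opening, grasp_force=None): opening from 0.0 (shut) to 1.0 (fully open); grasp_force is the grip in N (None keeps the last); returns when the fingers have stopped.
- bot.wait(seconds).
- bot.solve_ik(position, orientation): joint angles nearest the present ones, or None.
- bot.camera(name): name is "scene" or "top" or "wrist"; returns the picture (384x512x3 uint8, red, green, blue); there is no depth.
- bot.calibration(name): a dict with "mtx" (3x3 intrinsics, pixels), "k1" (the pictures are not rectified: a ray, as slopes to the right and down, at radius r is drawn at 1 + k1 r^2 times it, then the intrinsics apply), "extrinsics" (4x4, takes a point from world to camera coordinates); the wrist camera has in their place "hand_eye" (4x4, takes a point from camera to tool coordinates, whose origin is the TCP and whose axes are the flange's). Camera axes: x right, y down, z forward; pixel columns grow to the right and rows downward; lengths in m; the calibration is good to about 2 mm. A picture is of the moment at which its call begins: read the wrist's pose just before it. calibration takes no time and is no camera call.
A pose or a line that the arm cannot do raises bot.PlanningError and nothing moves.
- bot.close_job(): hands the job in; it is judged then, once.
Trained networks look in the newest picture that a camera, given by its name, has taken for a name from the list of things; names that differ only in an ending like _2 or _b are one class to them, and where a whole thing is asked for, a point or a joint stands for the part that bears it (a point fixed in the world has none). Each returns a list of dicts, best first, with "confidence" (0 to 1); they miss things now and then, are a little off and sometimes report something else, mostly with a low value. They report only what shows in the picture. A call takes as long as a camera call. They do not tell look-alikes from the thing itself.
- bot.search_frame(camera, thing): "bbox" ([left, top, width, height] in pixels, round what is visible of it).
Readings, each from a call of its own:
- bot.read_clock(): time.
- bot.read_joint_positions(): joint angles.
- bot.read_joint_vel(): joint speeds.
- bot.read_joint_efforts(): joint torques, N m.
- bot.read_position(): TCP position.
- bot.read_tool_rot(): TCP orientation.
- bot.read_ft_force(): force on the tool from outside, world axes, zero at the start.
- bot.read_moment(): the same for the moment, N m.
- bot.read_gripper_width(): opening from 0.0 (shut) to 1.0 (fully open).
- bot.read_finger_force(): force on a finger pad.
Only numpy, scipy, OpenCV 4.12 (cv2) and the standard library are available. Lean on these libraries where they do the work, as an engineer would, in place of code of your own. Each camera call takes 0.05 s, during which the arm holds its last target. There are 200 camera calls.

## Working session

There is one attempt and no reset: what is moved stays moved. The work goes in short steps, each a Python script; the robot and the scene stay as the last script left them, time stands still between calls to the robot, and variables do not carry over. Pictures are saved under pics/ and viewed, at most 14 in all, crops included, and the job is handed in when it is done.

```bash
mkdir -p pics; ls; cat > h.py <<'E'
import numpy as np, cv2
from cell import bot
def snap(cam,name=None):
    im=bot.camera(cam)
    if name: cv2.imwrite('pics/'+name+'.png',cv2.cvtColor(im,cv2.COLOR_RGB2BGR))
    return im
def pix2z(cam,uv,z,T=None):
    "pixel -> world point on plane z"
    c=bot.calibration(cam); K=np.array(c['mtx']); k1=c['k1']
    d=np.linalg.inv(K)@[uv[0],uv[1],1.]; x=d[:2].copy()
    for _ in range(20): x=d[:2]/(1+k1*(x@x))
    r=np.array([x[0],x[1],1.])
    E=np.array(c['extrinsics']) if T is None else np.linalg.inv(T)
    R,t=E[:3,:3],E[:3,3]; o=-R.T@t; v=R.T@r
    return o+v*(z-o[2])/v[2]
def proj(cam,P):
    c=bot.calibration(cam); E=np.array(c['extrinsics']); p=E[:3,:3]@P+E[:3,3]; s=p[:2]/p[2]
    s=s*(1+c['k1']*(s@s)); return (np.array(c['mtx'])@[s[0],s[1],1])[:2]
E
python3 - <<'E'
from h import *
for c in('scene','top'):
    snap(c,c+'0')
    k=bot.calibration(c);E=np.array(k['extrinsics']);print(c,-E[:3,:3].T@E[:3,3],E[:3,:3].round(2).tolist(),np.array(k['mtx'])[0,0],k['k1'])
    for t in 'jar_a stud_a ring_a oil_pot pot_lid tumbler holder brush tea_tin sugar_bowl spice_jar cork_trivet'.split():
        print(t,[(d['bbox'],round(d['confidence'],2)) for d in bot.search_frame(c,t)])
print(np.array(bot.calibration('wrist')['hand_eye']).round(3).tolist(), bot.read_clock(),bot.read_tool_rot(),bot.read_position())
E
```

```text
pics
scene [ 0.98644003 -0.54982707  0.80674972] [[0.79, 0.61, -0.01], [0.43, -0.57, -0.7], [-0.43, 0.55, -0.72]] 350.99906416578864 0.0254212570670479
jar_a [([256.8, 189.3, 33.7, 48.9], 0.8), ([283.4, 147.3, 34.6, 48.3], 0.7)]
stud_a [([284.0, 147.9, 32.5, 45.7], 0.75), ([259.9, 193.4, 33.2, 49.9], 0.66), ([185.2, 285.3, 44.2, 67.0], 0.66)]
ring_a [([267.8, 191.2, 20.8, 19.0], 0.65), ([293.6, 150.8, 16.2, 15.6], 0.64), ([189.0, 286.5, 27.6, 33.3], 0.55), ([263.1, 192.2, 30.9, 49.3], 0.37)]
oil_pot [([223.9, 163.0, 20.7, 24.1], 0.64)]
pot_lid [([155.0, 238.6, 24.2, 23.3], 0.87), ([128.5, 212.5, 26.8, 16.8], 0.78), ([189.8, 255.6, 22.0, 27.9], 0.74)]
tumbler [([267.8, 129.6, 18.9, 26.4], 0.74)]
holder [([198.7, 199.0, 20.0, 24.9], 0.68), ([222.4, 164.3, 23.1, 22.1], 0.4)]
brush [([202.4, 177.8, 12.2, 25.3], 0.58)]
tea_tin [([320.9, 196.0, 25.1, 32.5], 0.66), ([265.4, 130.6, 18.9, 28.0], 0.23)]
sugar_bowl [([277.2, 247.1, 34.7, 40.4], 0.92), ([286.3, 146.8, 29.4, 45.4], 0.63)]
spice_jar [([317.6, 115.1, 16.4, 23.8], 0.51)]
cork_trivet [([91.7, 289.4, 74.5, 66.9], 0.94), ([264.8, 128.0
[... 586 characters left out ...]
, 23.2], 0.74), ([321.2, 206.9, 24.8, 24.7], 0.56), ([322.1, 252.2, 19.0, 7.7], 0.48), ([268.5, 209.8, 22.8, 22.5], 0.48)]
tumbler [([145.8, 212.2, 26.4, 23.2], 0.94)]
holder [([267.7, 208.1, 21.0, 22.5], 0.55)]
brush [([273.6, 211.5, 11.5, 14.1], 0.53)]
tea_tin [([203.1, 108.8, 21.6, 25.2], 0.74)]
sugar_bowl [([264.6, 107.7, 27.5, 29.2], 0.66)]
spice_jar [([91.9, 192.1, 21.3, 16.5], 0.56)]
cork_trivet [([374.2, 174.7, 35.0, 34.7], 0.68), ([149.5, 211.7, 23.5, 25.8], 0.26)]
[[-0.001, -0.963, -0.271, 0.07], [1.0, -0.001, 0.0, 0.001], [-0.001, -0.271, 0.963, -0.17], [0.0, 0.0, 0.0, 1.0]] 1.3 [-1.58595465e-05  9.86676573e-01  1.62694007e-01 -7.91657257e-06] [ 0.17657896 -0.52088943  0.20247089]
```

```bash
python3 - <<'E'
import cv2
a=cv2.imread('pics/top0.png')[80:290,70:430]; cv2.imwrite('pics/top0c.png',cv2.resize(a,None,fx=2.2,fy=2.2,interpolation=3))
a=cv2.imread('pics/scene0.png')[90:370,80:370]; cv2.imwrite('pics/scene0c.png',cv2.resize(a,None,fx=2.1,fy=2.1,interpolation=3))
E
```

```text
(no output)
```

View pics/top0c.png

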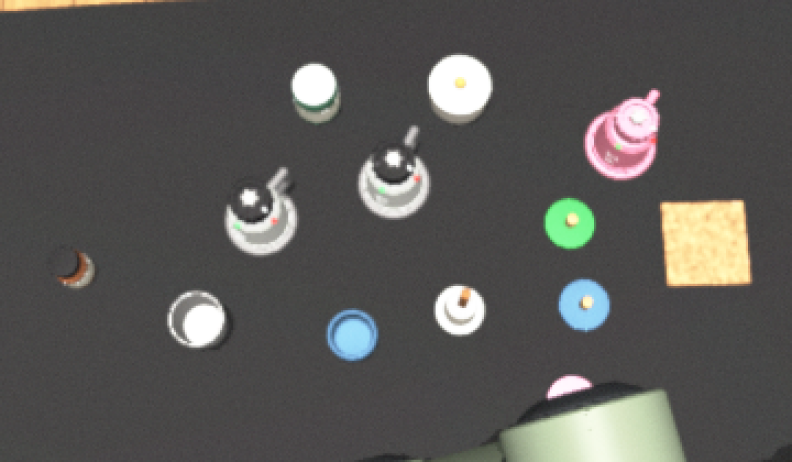

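View pics/scene0c.png

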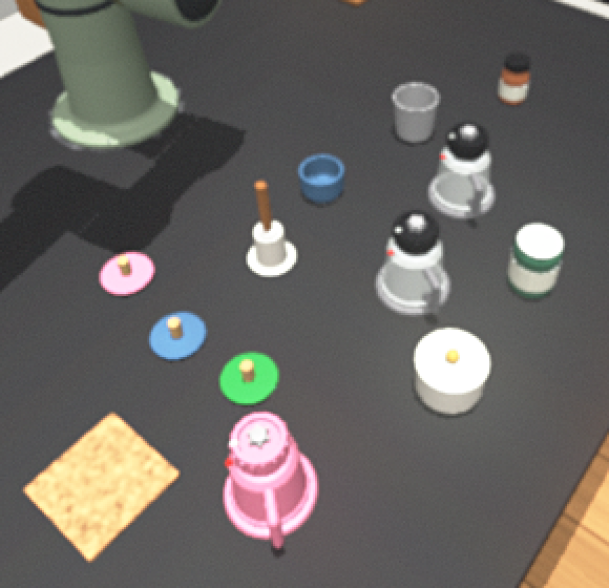

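The top view (crop pixels) shows two glass jars with black rings. The left stud is at (249,198) and the right one at (393,158).

| Thing wanted | Crop pixel | Could be mistaken for |
|---|---|---|
| Jars | (249,198), (393,158) | pink jar at (636,118), not meant |
| Lid | blue, (584,304) | green (570,223) and pink (570,388) lids, not meant |
| Pot | blue, (352,334) | none |
| Tumbler | steel, (196,320) | none |
| Holder with brush | (460,308) | none |

I'll take rough positions from these pixels and then check them with close wrist views.

```bash
cat >> h.py <<'E'
def q(yaw): return [0,np.cos(yaw/2),np.sin(yaw/2),0]
def Tcam():
    p=np.array(bot.read_position()); w=bot.read_tool_rot()
    from scipy.spatial.transform import Rotation as Ro
    T=np.eye(4); T[:3,:3]=Ro.from_quat([w[1],w[2],w[3],w[0]]).as_matrix(); T[:3,3]=p
    return T@np.array(bot.calibration('wrist')['hand_eye'])
def wlook(name=None):
    T=Tcam(); return snap('wrist',name),T
def boxc(b): return np.array([b[0]+b[2]/2,b[1]+b[3]/2])
E
python3 - <<'E'
from h import *
o={'A':((249,198),.13),'B':((393,158),.13),'pot':((352,334),.045),'brush':((465,294),.148),'holder':((460,305),.058),'lidknob':((587,302),.036),'lid':((584,304),.009),'tum':((196,320),.07),'green':((570,223),.009),'pink':((570,388),.009),'pinkjar':((636,118),.13),'tin':((314,80),.085),'bowl':((460,83),.07),'spice':((62,263),.08),'triv':((706,243),.008)}
W={k:pix2z('top',(70+(u[0]+.5)/2.2-.5,80+(u[1]+.5)/2.2-.5),z) for k,(u,z) in o.items()}
for k,v in W.items(): print(k,v.round(3),round(np.hypot(*v[:2]),3), (proj('scene',v)-[80,90])*2.1)
print(np.array(bot.calibration('wrist')['mtx']),bot.calibration('wrist')['k1'])
import json; 
def at(p,z,name,off=.0):
    a=np.arctan2(p[1],p[0]); bot.move_pose([p[0]-off*np.cos(a),p[1]-off*np.sin(a),z],q(a+np.pi)); im,T=wlook(name); return T
for n,p in (('lid',W['lid']),('hold',(W['holder']+W['pot'])/2),('AB',(W['A']+W['B'])/2)):
    T=at(p,.28,'w_'+n,.03); np.save('pics/w_'+n,T)
    for t in ('stud_a','ring_a','oil_pot','pot_lid','tumbler','holder','brush'):
        z={'stud_a':.13,'ring_a':.122,'oil_pot':.045,'pot_lid':.009,'tumbler':.07,'holder':.058,'brush':.148}[t]
        for d in bot.search_frame('wrist',t):
            print(n,t,np.round(d['bbox']),round(d['confidence'],2),pix2z('wrist',boxc(d['bbox']),z,T)[:2].round(4))
print(bot.read_clock())
ims=[cv2.imread(f'pics/w_{n}.png') for n in ('lid','hold','AB')]+[np.zeros((384,512,3),np.uint8)]
m=np.vstack([np.hstack(ims[:2]),np.hstack(ims[2:])]); cv2.imwrite('pics/m1.png',cv2.resize(m,(800,600),interpolation=cv2.INTER_AREA))
E
```

```text
A [0.596 0.186 0.13 ] 0.624 [466.59240551 127.67119752]
B [ 0.64  -0.006  0.13 ] 0.64 [414.99817138 218.64806554]
pot [0.42  0.062 0.045] 0.424 [319.84400143 168.0128835 ]
brush [ 0.45  -0.088  0.148] 0.459 [259.02136832 181.2056729 ]
holder [ 0.45  -0.086  0.058] 0.458 [266.87872713 227.65943871]
lidknob [ 0.448 -0.263  0.036] 0.519 [172.28711622 319.70475665]
lid [ 0.449 -0.264  0.009] 0.521 [176.79251694 332.73912539]
tum [0.446 0.27  0.07 ] 0.522 [413.04618088  95.01065617]
green [ 0.566 -0.254  0.009] 0.621 [247.44207225 375.33926991]
pink [ 0.333 -0.234  0.009] 0.407 [135.62697998 276.48252302]
pinkjar [ 0.679 -0.335  0.13 ] 0.757 [257.52056375 426.77831362]
tin [0.772 0.098 0.085] 0.779 [542.16825477 241.08127427]
bowl [ 0.763 -0.106  0.07 ] 0.77 [449.41809895 348.72790861]
spice [0.532 0.45  0.08 ] 0.697 [514.97817569  57.35070356]
triv [ 0.527 -0.447  0.008] 0.691 [100.25276382 478.21211679]
[[281.23618379   0.         256.27124958]
 [  0.         281.23618379 186.93736908]
 [  0.           0.           1.        ]] -0.056724153691094695
lid stud_a [415. 160.  97.  89.] 0.72
[... 1417 characters left out ...]
47]
AB stud_a [286. 139.  74.  75.] 0.95 [0.5863 0.1629]
AB stud_a [156. 145.  74.  81.] 0.92 [0.6186 0.0128]
AB stud_a [  0. 143.  34.  57.] 0.79 [ 0.6328 -0.204 ]
AB stud_a [228. 239.  39.  56.] 0.47 [0.7181 0.0914]
AB ring_a [306. 159.  53.  51.] 0.96 [0.5955 0.1784]
AB ring_a [155. 174.  48.  46.] 0.7 [ 0.6385 -0.0043]
AB ring_a [283. 137.  74.  72.] 0.58 [0.5843 0.161 ]
AB oil_pot [232.   5.  50.  54.] 0.95 [0.4241 0.062 ]
AB pot_lid [15.  6. 48. 50.] 0.75 [ 0.4518 -0.2611]
AB pot_lid [26. 88. 43. 47.] 0.75 [ 0.5684 -0.2506]
AB tumbler [370.  49.  66.  58.] 0.59 [0.4539 0.2568]
AB holder [126.  24.  52.  50.] 0.79 [ 0.4658 -0.0709]
AB brush [232.   7.  51.  53.] 0.57 [0.45   0.0655]
5.7
```

View pics/m1.png

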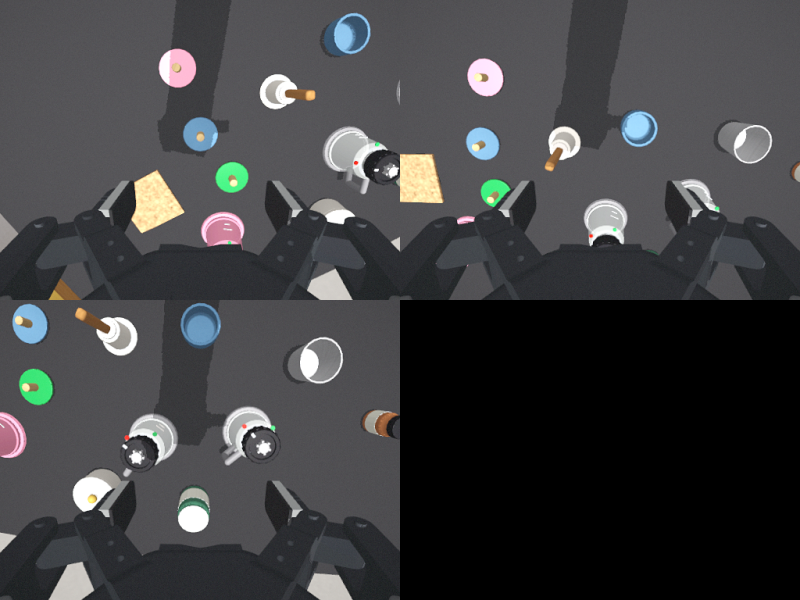

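The wrist views confirm the layout. In the AB view the right jar (B) has its stud at montage pixel (136,456) and the left jar (A) at (263,446), both with black rings. The blue lid is at (200,134) in the first view. Next, close-ups of the two studs and the brush.

```bash
cat >> h.py <<'E'
def over(p,z,name,off=.05):
    a=np.arctan2(p[1],p[0]); bot.move_pose([p[0]-off*np.cos(a),p[1]-off*np.sin(a),z],q(a+np.pi)); im,T=wlook(name); np.save('pics/'+name,T); return im,T
def wproj(T,P):
    c=bot.calibration('wrist'); E=np.linalg.inv(T); p=E[:3,:3]@P+E[:3,3]; s=p[:2]/p[2]
    s=s*(1+c['k1']*(s@s)); return (np.array(c['mtx'])@[s[0],s[1],1])[:2]
E
python3 - <<'E'
from h import *
T=np.load('pics/w_AB.npy'); print(pix2z('wrist',(336.6,186.9),.13,T),pix2z('wrist',(174.1,199.7),.13,T))
cr=[]
for n,p,off,z in (('cA',(.596,.184,.13),.07,.24),('cB',(.64,-.006,.13),.07,.24),('cH',(.45,-.087,.148),.07,.22)):
    im,T=over(p,z,n,off); c=wproj(T,np.array(p)).round().astype(int); print(n,c,T[:3,3])
    bx=bot.search_frame('wrist','ring_a' if n!='cH' else 'brush'); print([(np.round(d['bbox'],1),round(d['confidence'],2),pix2z('wrist',boxc(d['bbox']),.122,T)[:2].round(4)) for d in bx])
    x0,y0=max(c[0]-64,0),max(c[1]-72,0); k=im[y0:y0+145,x0:x0+130]; print('crop',x0,y0); k=cv2.resize(k,None,fx=4,fy=4,interpolation=cv2.INTER_CUBIC)[:580,:]; cr.append(k[:,:,::-1])
cv2.imwrite('pics/m2.png',cv2.resize(np.hstack(cr[:2]),None,fx=.75,fy=.75,interpolation=cv2.INTER_AREA)); cv2.imwrite('pics/m3.png',cr[2])
print(bot.read_clock())
E
```

```text
[0.59614619 0.18175055 0.13      ] [ 0.63981658 -0.00805834  0.13      ]
cA [257 239] [0.464769   0.14294168 0.41007918]
[(array([ 59.5, 193.7,  57.6,  52.2]), 0.79, array([ 0.6347, -0.0028])), (array([229.9, 204.3,  54.7,  54.6]), 0.65, array([0.5912, 0.1829])), (array([213.7, 168.2,  78. ,  88.2]), 0.3, array([0.5707, 0.1713]))]
crop 193 167
cB [258 238] [ 0.50332    -0.00590698  0.41008551]
[(array([392.9, 167.1,  58.4,  52.6]), 0.97, array([0.5937, 0.1744])), (array([  0. , 236.5,  28.8,  50.3]), 0.81, array([ 0.6753, -0.3022])), (array([229. , 207. ,  53.5,  51.9]), 0.59, array([ 0.6376, -0.008 ]))]
crop 194 166
cH [256 254] [ 0.31677172 -0.06126439  0.39061633]
[(array([244. , 208.5,  22.3,  55.6]), 0.59, array([ 0.4441, -0.0872]))]
crop 192 182
8.05
```

View pics/m2.png

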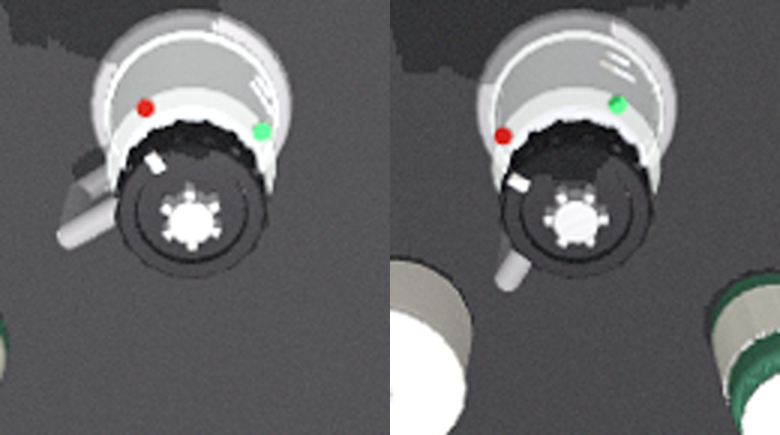

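View pics/m3.png

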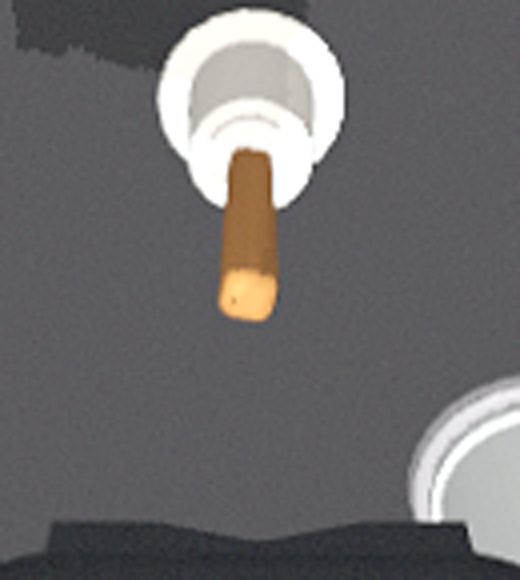

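The close-up shows stud A at pixel (256.3,240.3) and stud B at (255.7,238.7). Each white mark lies next to its red dot, so both rings are open. The brush top is at (254,256) and the holder rim at (254.6,220.4), with the handle flats close to the image axes. Now I'll take the brush.

```bash
cat >> h.py <<'E'
def blue(cam,T=None,z=.02):
    im=bot.camera(cam); h=cv2.cvtColor(im,cv2.COLOR_RGB2HSV)
    m=cv2.inRange(h,(100,90,40),(118,255,255)); n,_,st,c=cv2.connectedComponentsWithStats(m)
    return [(st[i,4],c[i].round(1),pix2z(cam,c[i],z,T)[:2].round(3)) for i in range(1,n) if st[i,4]>60]
E
python3 - <<'E'
from h import *
import json
Z={n:np.load(f'pics/{n}.npy') for n in('cA','cB','cH')}
A=pix2z('wrist',(256.3,240.3),.13,Z['cA']);B=pix2z('wrist',(255.7,238.7),.13,Z['cB']);top=pix2z('wrist',(254,256),.148,Z['cH']);H=pix2z('wrist',(254.6,220.4),.058,Z['cH'])
print(A,B,top,H)
P={'A':A.tolist(),'B':B.tolist(),'H':((top+H)/2).tolist()}
x,y=P['H'][:2]; yaw=np.arctan2(y,x)+np.pi; P['yaw']=yaw
json.dump(P,open('P.json','w'))
print('blue',blue('top'),blue('scene'))
bot.set_gripper(1.0)
bot.move_pose([x,y,.20],q(yaw)); bot.move_linear([x,y,.104],.1)
bot.set_gripper(0.0,50); print(bot.read_gripper_width(),bot.read_finger_force(),bot.read_ft_force(),bot.read_position())
bot.move_linear([x,y,.262],.12); print(bot.read_ft_force(),bot.read_gripper_width())
snap('scene','s1');print('blue',blue('top'),blue('scene'), bot.read_clock())
im,T=wlook('w1'); a=cv2.imread('pics/s1.png')[90:290,150:350];b=cv2.imread('pics/w1.png')
cv2.imwrite('pics/m4.png',np.hstack([cv2.resize(a,(384,384)),b[:,100:500]]))
E
```

```text
[0.59790607 0.18387835 0.13      ] [ 0.64077766 -0.00809641  0.13      ] [ 0.45214688 -0.08978064  0.148     ] [ 0.45252225 -0.0898508   0.058     ]
blue [(np.int32(387), array([334.8, 218.2]), array([ 0.447, -0.26 ])), (np.int32(386), array([230. , 232.2]), array([0.421, 0.062]))] [(np.int32(391), array([232.7, 174. ]), array([0.415, 0.068])), (np.int32(414), array([164.3, 250.4]), array([ 0.462, -0.272]))]
0.15407630836890265 48.76971524208784 [-0.76901916  0.55270961  3.87321283] [ 0.4525396  -0.08987572  0.10425743]
[ 0.39621929  0.26817021 -0.69155016] 0.15403779272909984
blue [(np.int32(387), array([334.8, 218.3]), array([ 0.446, -0.26 ])), (np.int32(432), array([229.9, 232. ]), array([0.422, 0.062]))] [(np.int32(392), array([232.7, 174.1]), array([0.415, 0.068])), (np.int32(419), array([164.3, 250.4]), array([ 0.462, -0.272]))] 12.15
```

View pics/m4.png

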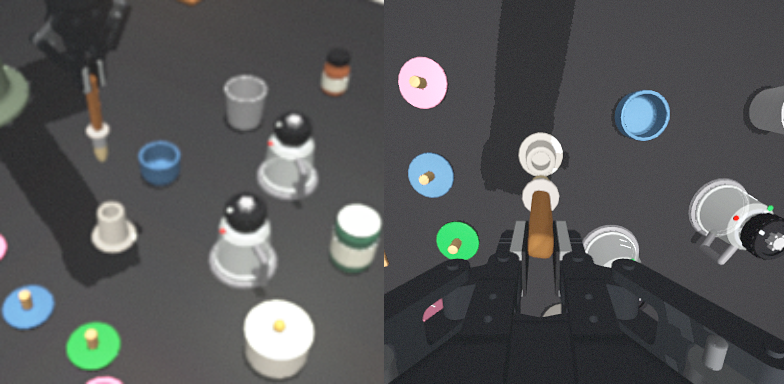

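The brush is held straight down, with its tip at scene crop (100,155), and nothing else has moved. Next I dip it in the oil and touch both studs, left then right.

```bash
python3 - <<'E'
from h import *
import json
P=json.load(open('P.json')); yaw=P['yaw']; up=.262
px,py=.421,.062
bot.move_linear([px,py,up],.25)
bot.move_linear([px,py,.115],.12); bot.wait(.5); print(bot.read_position(),bot.read_ft_force(),bot.read_finger_force())
bot.move_linear([px,py,up],.15)
ims=[]
for k in 'AB':
    x,y=P[k][:2]
    bot.move_linear([x,y,up],.25); bot.move_linear([x,y,.232],.1)
    r=bot.move_linear([x,y,.221],.02,until_force=2.0); print(k,r,bot.read_position(),bot.read_ft_force()); bot.wait(.4); print(bot.read_ft_force())
    im=snap('scene'); w,T=wlook(); c=proj('scene',np.array([x,y,.13])).round().astype(int); d=wproj(T,np.array([x,y,.13])).round().astype(int)
    ims.append(np.hstack([cv2.resize(i[max(e[1]-30,0):e[1]+30,e[0]-30:e[0]+30],(300,300),interpolation=cv2.INTER_CUBIC) for i,e in((im,c),(w,d))]))
    bot.move_linear([x,y,up],.1)
print(bot.read_clock(),bot.read_gripper_width())
cv2.imwrite('pics/m5.png',np.vstack(ims)[:,:,::-1])
print(blue('top'),[ (d['bbox'],d['confidence'],pix2z('top',boxc(d['bbox']),.05)) for d in bot.search_frame('top','tumbler')])
E
```

```text
[0.42102924 0.06201625 0.11504997] [-0.37322701  0.44843264 -0.6407424 ] 48.77880871295929
A True [0.59855253 0.1839988  0.22660608] [-0.50064903  0.52393626  3.75093028]
[ 0.68950309 -1.26602586  4.94170956]
B True [ 0.64143355 -0.00812674  0.2266164 ] [ 0.11741846 -0.14895089  4.15184258]
[ 0.02381454 -0.14208239  4.6535441 ]
21.6333 0.14914308048623273
[(np.int32(390), array([334.9, 218.3]), array([ 0.446, -0.26 ]))] [([148.0, 215.0, 24.7, 19.8], 0.72, array([0.44995645, 0.26875198, 0.05      ]))]
```

View pics/m5.png

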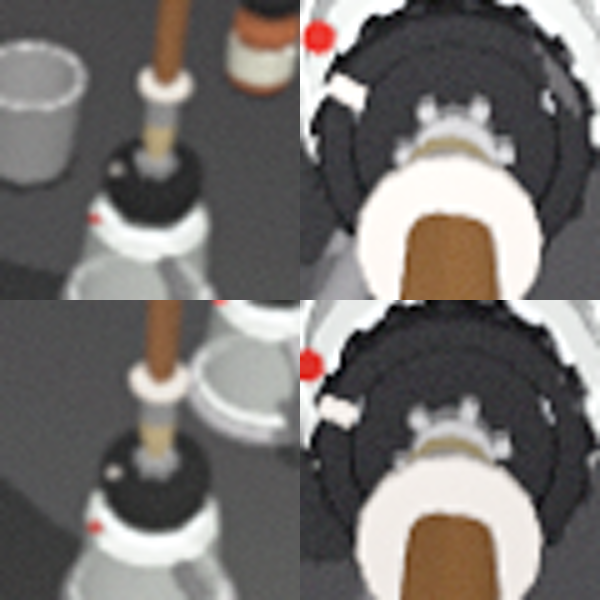

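Both touches landed in the middle of the studs with about 4–5 N. Next I rinse in the tumbler, which the top view still places at about (0.448,0.269), and return the brush to its holder.

```bash
python3 - <<'E'
from h import *
import json
P=json.load(open('P.json')); up=.262
x,y=.448,.269
bot.move_linear([x,y,up],.25); bot.move_linear([x,y,.131],.12,until_force=6); bot.wait(.5); print(bot.read_position(),bot.read_ft_force(),bot.read_finger_force())
bot.move_linear([x,y,up],.15)
x,y=P['H'][:2]
bot.move_linear([x,y,up],.25); bot.wait(.2); bot.move_linear([x,y,.19],.12)
r=bot.move_linear([x,y,.1045],.05,until_force=8); p=bot.read_position(); print(r,p,bot.read_ft_force())
if p[2]<.11:
    bot.set_gripper(.5); bot.wait(.3); bot.move_linear([x,y,.21],.1)
    im,T=over((.45,-.087,.148),.22,'cH2',.07); s=snap('scene'); 
    cv2.imwrite('pics/m6.png',np.hstack([cv2.resize(im[182:327,192:322],(520,580)),cv2.resize(s[160:240,170:240],(280,320)) if 0 else cv2.resize(s[160:305,180:250],(280,580))])[:,:,::-1])
print(bot.read_clock(),blue('top'))
E
```

```text
[0.44803374 0.26900385 0.13107918] [ 0.02852438  0.09931843 -0.98386747] 48.817069977521896
False [ 0.45256449 -0.08989229  0.10474226] [ 0.13671609  0.57416134 -0.85659756]
32.7833 [(np.int32(387), array([334.8, 218.3]), array([ 0.447, -0.26 ])), (np.int32(393), array([229.8, 232.1]), array([0.422, 0.063]))]
```

View pics/m6.png

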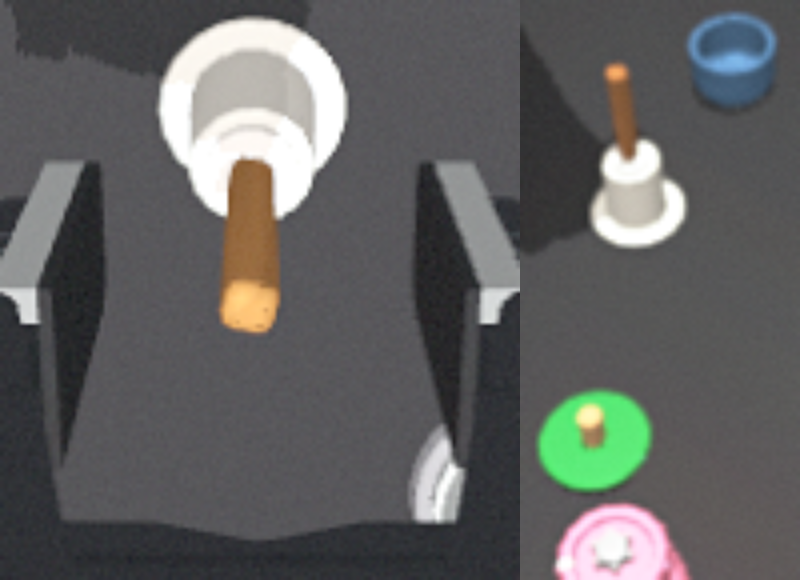

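The brush is home and upright, with its guard on the rim at (250,165) and unchanged from the start. Next, the lid goes onto the pot. I measure both from directly above by fitting circles to their blue outlines.

```bash
cat >> h.py <<'E'
def circ(p,z,zt=.24):
    "camera straight above p; fit circle of blue outline at height z"
    im,T=over(p,zt,'circ',-.07)
    m=cv2.inRange(cv2.cvtColor(im,cv2.COLOR_RGB2HSV),(98,80,40),(120,255,255))
    cs,_=cv2.findContours(m,cv2.RETR_EXTERNAL,cv2.CHAIN_APPROX_NONE)
    out=[]
    for c in cs:
        if len(c)>60:
            h=cv2.convexHull(c)[:,0]; W=np.array([pix2z('wrist',u,z,T)[:2] for u in h])
            (cx,cy),r=cv2.minEnclosingCircle((W*1000).astype(np.float32)); out.append((np.hypot(cx/1e3-p[0],cy/1e3-p[1]),cx/1e3,cy/1e3,r/1e3))
    return min(out)[1:],im
E
python3 - <<'E'
from h import *
pot,i1=circ((.422,.062),.045); print(pot)
lid,i2=circ((.447,-.262),.009); print(lid)
hs=cv2.cvtColor(i2,cv2.COLOR_RGB2HSV); T=np.load('pics/circ.npy'); m=cv2.inRange(hs,(8,60,90),(28,255,255)); c=wproj(T,np.array([lid[0],lid[1],.036])).astype(int)
w=np.zeros_like(m); w[c[1]-15:c[1]+15,c[0]-15:c[0]+15]=m[c[1]-15:c[1]+15,c[0]-15:c[0]+15]; M=cv2.moments(w,True); print('knob',M['m00'],pix2z('wrist',(M['m10']/M['m00'],M['m01']/M['m00']),.036,T))
print(bot.read_clock())
E
```

```text
(0.42235052490234376, 0.060475345611572265, 0.033914249420166014)
(0.45091751098632815, -0.26570281982421873, 0.03602107620239258)
knob 105.0 [ 0.45104976 -0.2655528   0.036     ]
35.0833
```

The fitted radii, 33.9 and 36.0 mm, match the given sizes, and the knob agrees with the disc centre.

```bash
python3 - <<'E'
from h import *
lx,ly=.4510,-.2656
a=np.arctan2(ly,lx)+np.pi
bot.set_gripper(.6)
bot.move_pose([lx,ly,.12],q(a)); r=bot.move_linear([lx,ly,.0125],.06,until_force=4); z0=bot.read_position()[2]; print(r,z0)
bot.set_gripper(0,40); print(bot.read_gripper_width(),bot.read_finger_force())
bot.move_linear([lx,ly,.16],.1)
(px,py,r),im=circ((.422,.061),.045) if 0 else ((.4223,.0605,0),None)
print(blue('top'))
bot.move_linear([px,py,.16],.2); bot.move_linear([px,py,z0+.055],.1); bot.wait(.2)
r=bot.move_linear([px,py,z0+.038],.02,until_force=2.5); p=bot.read_position(); print(r,p,p[2]-z0,bot.read_ft_force())
snap('scene','s7'); i=cv2.imread('pics/s7.png')[130:230,180:280]; cv2.imwrite('pics/m7.png',cv2.resize(i,(500,500),interpolation=cv2.INTER_CUBIC))
print(bot.read_clock())
E
```

```text
False 0.012787994904939246
0.001995496491533594 0.0
[(np.int32(431), array([229.9, 232. ]), array([0.422, 0.062]))]
False [0.42236596 0.0604963  0.05084044] 0.0380524473447616 [-0.38449481 -0.09314185 -0.18264342]
44.2
```

View pics/m7.png

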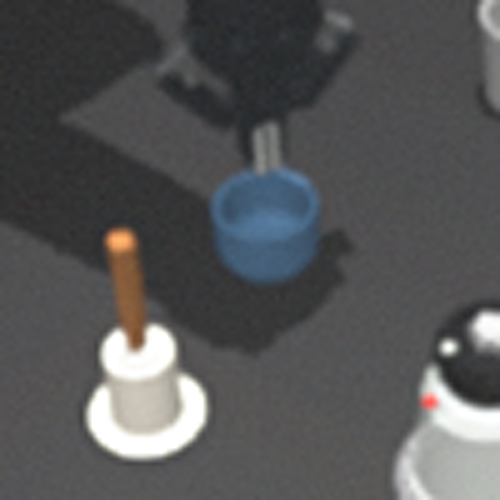

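The grip closed on nothing. The picture shows shut fingers over the open pot, so the lid was left behind or knocked aside. I back off and look for it.

```bash
python3 - <<'E'
from h import *
bot.move_linear([.4223,.0605,.16],.15); bot.set_gripper(1.0)
im,T=over((.45,-.25,.0),.26,'l8',-.07+.03); print(blue('wrist',T,.009),blue('scene'))
t=snap('top','t8')
s=snap('scene')[190:330,120:260]; cv2.imwrite('pics/m8.png',np.hstack([im,cv2.resize(s,(384,384),interpolation=cv2.INTER_CUBIC)[:,:280]])[:,:,::-1])
print(bot.read_clock())
E
```

```text
[(np.int32(1306), array([447.9,  10.9]), array([0.437, 0.062])), (np.int32(1737), array([246.6, 132.6]), array([ 0.45 , -0.265]))] [(np.int32(391), array([232.7, 174.2]), array([0.415, 0.067])), (np.int32(402), array([164.3, 250.3]), array([ 0.461, -0.271]))]
47.425
```

View pics/m8.png

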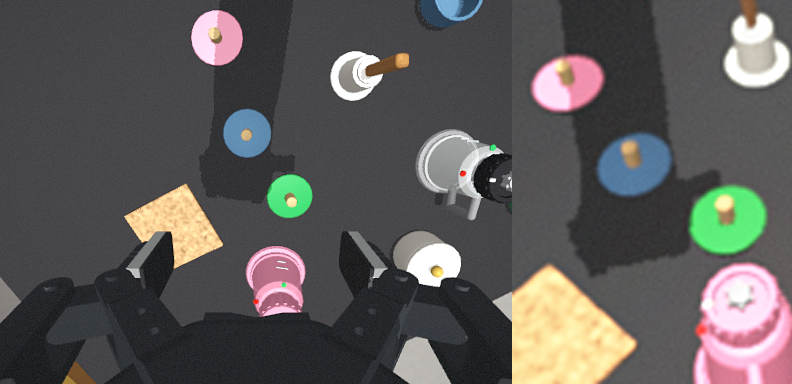

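The lid hasn't moved: it's at wrist pixel (247,133), level, at (0.450,-0.265). I'll retry slightly lower and take pictures before and after closing.

```bash
python3 - <<'E'
from h import *
lx,ly=.4510,-.2656
a=np.arctan2(ly,lx)+np.pi
bot.set_gripper(.6)
bot.move_pose([lx,ly,.12],q(a)); r=bot.move_linear([lx,ly,.0115],.05,until_force=4); bot.wait(.3); print(r,bot.read_position(),bot.read_tool_rot(),q(a),bot.read_ft_force())
i1,T=wlook(); s1=snap('scene')
for o in (.4,.3,.25): bot.set_gripper(o,40); print(o,bot.read_gripper_width(),bot.read_finger_force(),bot.read_position())
bot.set_gripper(0.0,40); bot.wait(.3); print(bot.read_gripper_width(),bot.read_finger_force(),bot.read_position(),bot.read_ft_force())
i2,_=wlook(); s2=snap('scene')
f=lambda i:cv2.resize(i[220:320,120:220],(400,300)) 
cv2.imwrite('pics/m9.png',np.vstack([np.hstack([cv2.resize(i,(400,300)),f(s)]) for i,s in((i1,s1),(i2,s2))])[:,:,::-1])
E
```

```text
False [ 0.45102376 -0.26562558  0.0115469 ] [ 3.94070088e-05  2.62994842e-01  9.64797238e-01 -2.69496648e-05] [0, np.float64(0.2629841204122175), np.float64(0.9648001619045325), 0] [0.96161069 0.16900799 0.31744093]
0.4 0.40214265845380553 0.0 [ 0.45099971 -0.26559498  0.01149285]
0.3 0.29959567371390367 0.0 [ 0.45100294 -0.26560821  0.01149594]
0.25 0.24884451245666558 0.0 [ 0.45100535 -0.26559303  0.01149754]
0.003323568583685106 0.0 [ 0.45102521 -0.26560586  0.01149665] [ 0.5661605   0.35168846 -0.17108972]
```

View pics/m9.png

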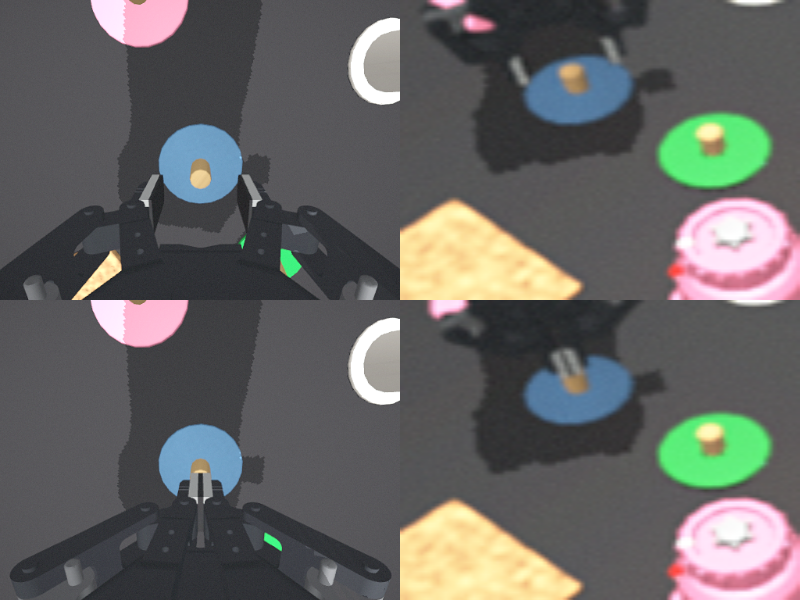

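In both the side and wrist views the shut fingers cover the knob's top at about (570,365) and (200,470), as if they were above it. I'll check the fingertip height by touch, on bare counter and then over the knob.

```bash
python3 - <<'E'
from h import *
lx,ly=.4510,-.2656
print('scene px tcp',proj('scene',np.array([lx,ly,.0115])),'knob top',proj('scene',np.array([lx,ly,.036])))
T=Tcam(); print('wrist tcp',wproj(T,np.array([lx,ly,.0115])),'knobtop',wproj(T,np.array([lx,ly,.036])),'knobbase',wproj(T,np.array([lx,ly,.009])))
bot.move_linear([lx,ly,.08],.1)
im,T=wlook('l10'); m=cv2.inRange(cv2.cvtColor(im,cv2.COLOR_RGB2HSV),(98,80,40),(120,255,255)); 
cs,_=cv2.findContours(m,cv2.RETR_EXTERNAL,2); c=max(cs,key=len); print(cv2.fitEllipse(c),'exp',wproj(T,np.array([lx,ly,.009])))
def down(x,y,z1,zlo):
    bot.move_linear([x,y,z1],.1); bot.wait(.3); r=bot.move_linear([x,y,zlo],.02,until_force=3); print((x,y),r,bot.read_position(),bot.read_ft_force()); bot.move_linear([x,y,z1],.1)
down(.40,-.34,.05,-.002)
down(lx,ly,.065,.03)
print(bot.read_clock())
E
```

```text
scene px tcp [163.91194165 248.76984222] knob top [162.16483584 243.46429129]
wrist tcp [256.15483073 215.08294987] knobtop [256.10992923 231.03217895] knobbase [256.15877135 213.68345265]
((256.1640930175781, 183.8627471923828), (76.4981918334961, 79.13362121582031), 89.7951431274414) exp [256.16460791 186.43928211]
(0.4, -0.34) False [ 0.40004146 -0.34001692 -0.00196122] [-0.46954963 -0.08808447  0.1367904 ]
(0.451, -0.2656) False [ 0.45107438 -0.26566586  0.03010903] [0.31764895 0.52329396 0.21768484]
62.2
```

There's no contact at the counter's nominal height, so the real fingertips sit higher than the reported TCP. I'll find the offset with a lower guarded touch.

```bash
python3 - <<'E'
from h import *
def down(x,y,z1,zlo):
    bot.move_linear([x,y,z1],.1); bot.wait(.3); r=bot.move_linear([x,y,zlo],.015,until_force=3); print((x,y),r,bot.read_position(),bot.read_ft_force()); bot.move_linear([x,y,z1],.1)
print(bot.grip_depth)
try: down(.40,-.34,.02,-.035)
except Exception as e: print(repr(e))
try: down(.451,-.2656,.045,.004)
except Exception as e: print(repr(e))
print(bot.read_clock())
E
```

```text
0.0187
(0.4, -0.34) True [ 0.40003205 -0.3400222  -0.02873203] [-0.44881705  0.65631024  5.48020196]
(0.451, -0.2656) True [ 0.45102768 -0.26563313  0.00725261] [-0.00936547  0.59553397  4.98349198]
71.2417
```

The shut fingertips sit 28.7 mm above the reported TCP, and both touches agree. The circle fits made at z=0.24 showed no such error, though, so I'll check whether the offset depends on height or is new.

```bash
python3 - <<'E'
from h import *
for zt in (.24,.16,.11):
    (x,y,r),_=circ((.451,-.2656),.009,zt); d=zt+.17-.009; print(zt,x,y,r,'height err',d*(.036/r-1), bot.read_position())
(x,y,r),_=circ((.4223,.0605),.045,.24); print('pot',x,y,r)
print(bot.read_clock(),np.array(bot.calibration('wrist')['hand_eye']).round(4).tolist())
E
```

```text
0.24 0.4510281372070313 -0.26561199951171877 0.035996707916259765 height err 3.6673508669310855e-05 [ 0.50996175 -0.30011919  0.23738491]
0.16 0.45095556640625 -0.26558758544921873 0.03588737487792969 height err 0.001007392273955486 [ 0.51122437 -0.30109903  0.16025192]
0.11 0.451055419921875 -0.26539398193359376 0.03577822875976563 height err 0.0016797926612593824 [ 0.51208704 -0.30171916  0.11199601]
pot 0.4223492431640625 0.06024568176269531 0.03391543579101562
74.4833 [[-0.0009, -0.9628, -0.2704, 0.067], [1.0, -0.0007, -0.0008, -0.0009], [0.0006, -0.2704, 0.9628, -0.17], [0.0, 0.0, 0.0, 1.0]]
```

```bash
python3 - <<'E'
import cv2
from h import *
im=cv2.imread('pics/l10.png'); k=cv2.resize(im[140:330,160:350],None,fx=3,fy=3,interpolation=cv2.INTER_CUBIC)
cv2.imwrite('pics/m10.png',k)
H=np.linalg.inv(np.array(bot.calibration('wrist')['hand_eye'])); K=np.array(bot.calibration('wrist')['mtx'])
for z in (0,-.0187,-.0287,-.0474,-.073,-.102):
    p=K@(H[:3]@[0,0,z,1]); print(z,p[:2]/p[2],(p[:2]/p[2]-[160,140])*3)
E
```

```text
0 [257.98839969 215.55918662] [293.96519907 226.67755986]
-0.0187 [258.15793064 227.38552406] [294.47379193 262.15657217]
-0.0287 [258.26483725 234.8432397 ] [294.79451176 284.5297191 ]
-0.0474 [258.5053201 251.6191219] [295.51596029 334.85736571]
-0.073 [258.9604457 283.3683033] [296.8813371  430.10490989]
-0.102 [259.8002068  341.94933484] [299.40062039 605.84800451]
```

View pics/m10.png

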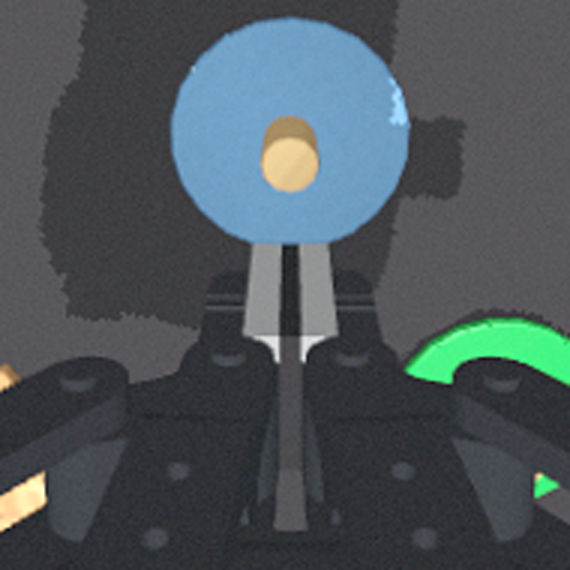

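The close-up shows the shut pads from crop row 243 to 335. That corresponds to about 30–68 mm behind the TCP and matches the touch result. So the whole gripper sits 28.7 mm farther back than reported, and I'll correct every height by that. Now the lid.

```bash
python3 - <<'E'
from h import *
lx,ly=.4510,-.2656
a=np.arctan2(ly,lx)+np.pi
bot.set_gripper(.5)
bot.move_pose([lx,ly,.10],q(a)); r=bot.move_linear([lx,ly,-.016],.06,until_force=4); z0=bot.read_position()[2]; print(r,z0)
bot.set_gripper(0,40); g=bot.read_gripper_width(); print(g,bot.read_finger_force(),bot.read_position())
assert g>.1
bot.move_linear([lx,ly,.14],.1); print(bot.read_gripper_width())
print(blue('top'))
px,py=.4223,.0604
bot.move_linear([px,py,.14],.2); bot.move_linear([px,py,z0+.052],.1); bot.wait(.3)
r=bot.move_linear([px,py,z0+.038],.015,until_force=2.5); p=bot.read_position(); print(r,p,p[2]-z0,bot.read_ft_force())
if abs(p[2]-z0-.041)<.004:
    bot.set_gripper(.5); bot.wait(.3); bot.move_linear([px,py,.12],.1)
    for z,n in ((.05,'lid'),): print(n,circ((px,py),z,.24)[0])
    s=snap('scene','s11'); 
print(bot.read_clock())
E
```

```text
False -0.015699924659961076
0.16779117100029106 38.936229944229126 [ 0.45113944 -0.26574959 -0.01572239]
0.1704541956246916
[(np.int32(353), array([230.9, 230.4]), array([0.426, 0.059]))]
True [0.42217637 0.06038182 0.02527718] 0.040977109095466924 [-0.05288135  1.2970781   3.87639745]
lid (0.4221652526855469, 0.060598011016845706, 0.0359187126159668)
87.0667
```

The lid is seated at 41.0 mm, centred within 0.3 mm. Now I lock the rings, jar A first.

```bash
cat > ring.py <<'E'
from h import *
import json,sys
P=json.load(open('P.json')); k=sys.argv[1]; x,y=P[k][:2]
j1=np.arctan2(y,x); yaw=j1+np.pi+.8
bot.set_gripper(1.0)
bot.move_pose([x,y,.15],q(yaw)); r=bot.move_linear([x,y,.057],.06,until_force=5); print(r,bot.read_position(),bot.read_joint_positions()[5])
bot.wait(.2); print('pre',bot.read_ft_force(),bot.read_moment())
bot.set_gripper(0,35); g=bot.read_gripper_width(); m0=np.array(bot.read_moment()); print('grip',g,g*85,bot.read_finger_force(),bot.read_ft_force(),m0)
assert .6<g<.8
j=np.array(bot.read_joint_positions()); log=[]
for t in list(np.arange(.2,1.5,.2))+[1.5,1.55,1.6,1.64]:
    jj=j.copy(); jj[5]+=t; bot.goto_joints(jj); mz=bot.read_moment()[2]; log.append((round(t,2),round(mz-m0[2],3)))
    if abs(mz-m0[2])>.6 : break
print(log,bot.read_ft_force())
bot.set_gripper(1.0); bot.wait(.2); bot.move_linear([x,y,.15],.1); print(bot.read_clock())
im,T=over((x,y,.13),.24,'r'+k,.0); c=wproj(T,np.array([x,y,.12])).round().astype(int); print(c)
cv2.imwrite(f'pics/rc{k}.png',cv2.resize(im[max(c[1]-65,0):c[1]+45,c[0]-60:c[0]+60],(480,440),interpolation=cv2.INTER_CUBIC)[:,:,::-1])
E
python3 ring.py A
```

```text
False [0.5982383  0.1839482  0.05743124] -0.9179210465174243
pre [ 0.35363162  0.36228205 -0.24404908] [-0.01098739  0.00291681  0.01584423]
grip 0.6945130293172821 59.03360749196898 37.616822719573975 [-3.45545636  1.17938044  2.93086674] [ 0.16956519  0.46338449 -0.04239452]
[(np.float64(0.2), np.float64(-0.048)), (np.float64(0.4), np.float64(-0.048)), (np.float64(0.6), np.float64(-0.033)), (np.float64(0.8), np.float64(-0.014)), (np.float64(1.0), np.float64(-0.005)), (np.float64(1.2), np.float64(0.053)), (np.float64(1.4), np.float64(-0.013)), (1.5, np.float64(-0.028)), (1.55, np.float64(-0.033)), (1.6, np.float64(0.001)), (1.64, np.float64(-0.085))] [0.10671725 0.55344669 0.02144127]
95.4
[258 175]
```

View pics/rcA.png

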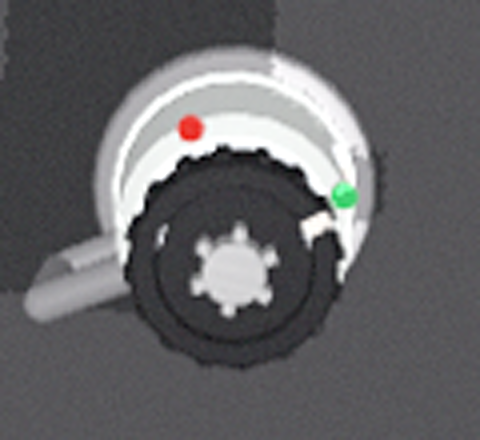

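Ring A's white mark is now at (317,223), next to the green dot at (344,194). I'll compute the angle numerically before trusting it, and then do ring B.

```bash
cat > ang.py <<'E'
from h import *
import json
def ang(k,im,T):
    P=json.load(open('P.json')); c0=np.array(P[k]); hs=cv2.cvtColor(im,cv2.COLOR_RGB2HSV); g=cv2.cvtColor(im,cv2.COLOR_RGB2GRAY)
    u=wproj(T,c0).astype(int); 
    # refine axis: bright stud blob
    w=np.zeros_like(g); w[u[1]-10:u[1]+10,u[0]-10:u[0]+10]=(g[u[1]-10:u[1]+10,u[0]-10:u[0]+10]>110); M=cv2.moments(w,True); c=pix2z('wrist',(M['m10']/M['m00'],M['m01']/M['m00']),.13,T)[:2]
    def dot(lo,hi):
        m=np.zeros_like(g); s=(slice(max(u[1]-50,0),u[1]+50),slice(u[0]-50,u[0]+50)); m[s]=cv2.inRange(hs,lo,hi)[s]; n,_,st,ce=cv2.connectedComponentsWithStats(m); i=1+np.argmax(st[1:,4]); return ce[i],st[i,4]
    (r,na),(gr,nb)=dot((0,150,100),(8,255,255)),dot((50,100,100),(85,255,255))
    az=lambda p,z:np.arctan2(*(pix2z('wrist',p,z,T)[:2]-c)[::-1])
    zs=np.linspace(.03,.095,66); wrap=lambda a:(a+np.pi)%(2*np.pi)-np.pi
    e=[abs(wrap(az(r,z)-az(gr,z))-np.pi/2) for z in zs]; z=zs[np.argmin(e)]
    for zz in (z,): print(k,'axis',c,'dots z',zz,min(e),'radii',[np.linalg.norm(pix2z('wrist',p,zz,T)[:2]-c).round(4) for p in(r,gr)],na,nb)
    th=np.radians(np.arange(0,360,1.)); prof=[]
    for t in th: prof.append(np.mean([g[tuple(wproj(T,np.array([c[0]+rr*np.cos(t),c[1]+rr*np.sin(t),.122])).round().astype(int)[::-1])] for rr in (.022,.024,.026)]))
    prof=np.array(prof); b=np.where(prof>130)[0]; a=np.angle(np.sum(prof[b]*np.exp(1j*th[b]))); ra=az(r,z)
    print(' mark deg',np.degrees(a).round(1),len(b),b[:1],b[-1:],' red',np.degrees(ra).round(1),' ring angle',np.radians(np.degrees(wrap(ra-a))).round(3))
if __name__=='__main__':
    for k,n in (('A','cA'),('B','cB')):
        T=np.load(f'pics/{n}.npy'); ang(k,cv2.imread(f'pics/{n}.png')[:,:,::-1].copy(),T)
    im=cv2.imread('pics/rA.png')[:,:,::-1].copy(); ang('A',im,np.load('pics/rA.npy'))
E
python3 ang.py
```

```text
A axis [0.59663255 0.18333058] dots z 0.09 0.0013754083029917652 radii [np.float64(0.0338), np.float64(0.0341)] 23 26
 mark deg -127.1 13 [227] [239]  red -129.7  ring angle -0.046
B axis [ 0.63983806 -0.008686  ] dots z 0.091 0.007812446095266878 radii [np.float64(0.0337), np.float64(0.0346)] 21 30
 mark deg -116.2 13 [238] [250]  red -120.3  ring angle -0.072
A axis [0.59810249 0.18245171] dots z 0.093 0.0031881589955791156 radii [np.float64(0.0338), np.float64(0.0334)] 26 30Traceback (most recent call last):
  File "ang.py", line 22, in <module>
    im=cv2.imread('pics/rA.png')[:,:,::-1].copy(); ang('A',im,np.load('pics/rA.npy'))
                                                   ~~~^^^^^^^^^^^^^^^^^^^^^^^^^^^^^^^
  File "ang.py", line 16, in ang
    for t in th: prof.append(np.mean([g[tuple(wproj(T,np.array([c[0]+rr*np.cos(t),c[1]+rr*np.sin(t),.122])).round().astype(int)[::-1])] for rr in (.022,.024,.026)]))
                                              ~~~~~^^^^^^^^^^^^^^^^^^^^^^^^^^^^^^^^^^^^^^^^^^^^^^^^^^^^^^^^
  File "h.py", line 31, in wproj
    c=bot.calibration('wrist'); E=np.linalg.inv(T); p=E[:3,:3]@P+E[:3,3]; s=p[:2]/p[2]
ValueError: time passes only in moves, steps and waits
```

```bash
sed -i "s/bot\.calibration(/calib(/g" h.py && sed -i "s/^from cell import bot/from cell import bot\nfrom functools import lru_cache\ncalib=lru_cache(None)(bot.calibration)/" h.py
python3 ang.py
```

```text
A axis [0.59663255 0.18333058] dots z 0.09 0.0013754083029917652 radii [np.float64(0.0338), np.float64(0.0341)] 23 26
 mark deg -127.1 13 [227] [239]  red -129.7  ring angle -0.046
B axis [ 0.63983806 -0.008686  ] dots z 0.091 0.007812446095266878 radii [np.float64(0.0337), np.float64(0.0346)] 21 30
 mark deg -116.2 13 [238] [250]  red -120.3  ring angle -0.072
A axis [0.59810249 0.18245171] dots z 0.093 0.0031881589955791156 radii [np.float64(0.0338), np.float64(0.0334)] 26 30
 mark deg 131.8 12 [126] [137]  red -141.5  ring angle 1.515
```

Ring A measures about 1.515 ± 0.05 rad, too close to the 1.47 limit. I'll turn A a little more and do B in full, each until the moment shows the stop.

```bash
cat > ring2.py <<'E'
from h import *
from ang import ang
import json,sys
P=json.load(open('P.json'))
def turn(k,s0,ts):
    x,y=P[k][:2]; j1=np.arctan2(y,x); yaw=j1+np.pi+s0
    bot.set_gripper(1.0)
    bot.move_pose([x,y,.15],q(yaw)); bot.move_linear([x,y,.057],.08,until_force=5); bot.wait(.2)
    bot.set_gripper(0,35); g=bot.read_gripper_width(); m0=np.array(bot.read_moment()); print(k,'grip',g,bot.read_ft_force(),m0)
    assert .6<g<.8
    j=np.array(bot.read_joint_positions()); log=[]
    for t in ts:
        jj=j.copy(); jj[5]+=t; bot.goto_joints(jj); mz=bot.read_moment()[2]; log.append((round(float(t),2),round(float(mz-m0[2]),3)))
        if abs(mz-m0[2])>.45: break
    print(log,bot.read_joint_positions()[5]-j[5])
    bot.set_gripper(1.0); bot.wait(.2); bot.move_linear([x,y,.15],.1)
    im,T=over((x,y,.13),.24,'r'+k,.07); print(bot.read_clock()); ang(k,im,T)
E
python3 - <<'E'
from ring2 import *
turn('A',.3,np.arange(.04,.25,.04))
turn('B',.8,list(np.arange(.25,1.5,.25))+list(np.arange(1.55,1.86,.05)))
E
```

```text
A grip 0.694930454087729 [-0.0294201  -0.92680873  3.02250516] [-0.19570111  0.10727117  0.03722068]
[(0.04, -0.15), (0.08, -0.127), (0.12, -0.099), (0.16, -0.141), (0.2, -0.129), (0.24, -0.103)] 0.23852641961770069
102.55
A axis [0.59732156 0.18210845] dots z 0.091 0.0009813120656474439 radii [np.float64(0.0341), np.float64(0.0342)] 24 30
 mark deg 116.0 13 [110] [122]  red -147.9  ring angle 1.677
B grip 0.6923206684446551 [-2.24449073  1.28116471  2.79904127] [ 0.26250667  0.32273482 -0.01914771]
[(0.25, -0.058), (0.5, -0.062), (0.75, -0.106), (1.0, -0.047), (1.25, -0.013), (1.55, -0.008), (1.6, -0.059), (1.65, -0.07), (1.7, -0.103), (1.75, -0.085), (1.8, -0.073), (1.85, -0.119)] 1.8481053743759477
111.875
B axis [ 0.63915333 -0.00988464] dots z 0.089 0.0075357665729942624 radii [np.float64(0.0338), np.float64(0.0337)] 24 28
 mark deg 128.4 12 [123] [134]  red -137.3  ring angle 1.646
```

Both rings reached their stops: the jars themselves turned about 17° once the rings hit them, giving ring angles of about 1.56 and 1.55 rad. Last, a check of everything from a clear pose.

```bash
python3 - <<'E'
from h import *
lid,im=circ((.4223,.0604),.050); print('lid',lid)
im2,_=over((.45,-.087,.148),.22,'cH3',.07)
bot.goto_joints([-1.378,.326,-.193,1.052,0,1.437])
s=snap('scene'); t=snap('top'); print(bot.read_clock(),bot.read_ft_force())
a=cv2.resize(s[90:370,80:370],(520,500)); b=cv2.resize(im2[182:327,192:322],(280,312))
b2=cv2.resize(t[190:250,130:219],(280,188)); 
cv2.imwrite('pics/m14.png',np.hstack([a,np.vstack([b,b2])])[:,:,::-1])
E
```

```text
lid (0.4219175109863281, 0.06046404266357422, 0.0359503173828125)
115.1417 [-0.37818761  0.26062938  0.56005598]
```

View pics/m14.png

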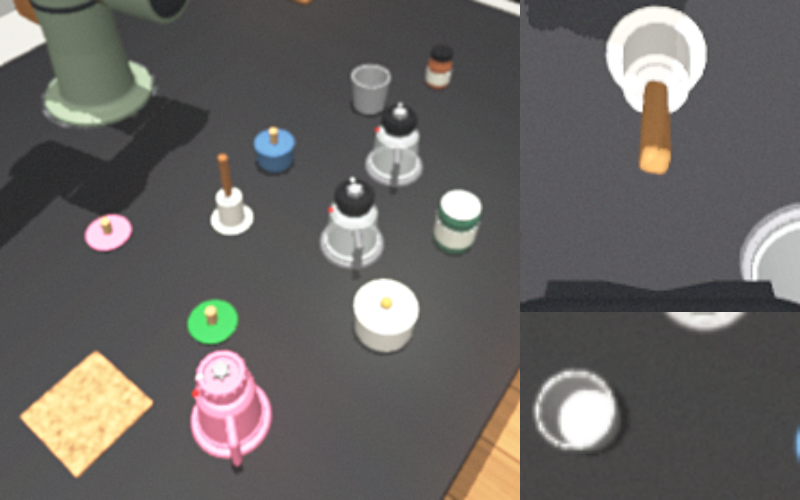

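The final picture shows the lid level on the pot at (274,145), the brush home in its holder at (230,205) and both jars upright. The tumbler is upright at (370,90) and the bystanders haven't moved. Handing in.

```bash
python3 -c "
from cell import bot
print(bot.close_job())"
```

```text
the job is handed in; nothing more can be done
None
```

The job is handed in with no verdict returned. By my own checks both jars (only two were there) are oiled left to right with the rings at their stops, the brush is rinsed and home, and the lid is seated on the pot, at about 115 s of the 192 s allowed.

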